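# Lock the label turntable and open the safety cap

### The job

Lift the red-handled lock blade out of the wooden block and slide it edgewise down into the turntable's lock slot until its handle sits fully home, so that the bottle cannot spin. Then press the bottle's white safety cap down, twist it anticlockwise (seen from above) until it comes free, and finish while still gripping the cap, held level and still about 6 cm up, straight above the bottle's mouth. The blade stays in the lock, the turntable must not be spun, and the other things on the table are left alone.

Things in the scene. Friction and masses are not known exactly. Their poses are not given: they have to be found in the camera images.
- blade_mid (a point): Centre of the lock blade's red handle, an upright block 22 (x) x 60 (y) x 50 mm high; grasp it across the 22. The handle's underside (shoulder) is 25 mm below; under it a steel blade 5 thick (x), 56 wide (y) reaches 27 mm farther down. Starts upright in the wooden block's slot, shoulder on the block's top. 0.11 to 0.22 kg. Half a turn about z makes no difference.
- block: Fixed wooden parking block 69 (x) x 80 (y) x 45 high, origin at the centre of its underside, slot along its y, 9 mm wide, 64 long, open at the top.
- lock_seat (a point): Centre of the lock slot's top, 40 mm above the table, where the middle of the blade's shoulder belongs. y runs along the slot, away from the bottle (its axis is 96 mm off along -y), x across. Slot through a fixed blue bracket (y -4 to 32 mm; 9 wide, mouth bevelled to 17) and the turntable's yellow fork (y -44 to -8; gap 11, 3 mm lower). Home: slid straight down, shoulder on bracket.
- turntable (a joint): Turn of the turntable with the bottle clamped on it (rad, anticlockwise from above positive), 0 at the start, when the fork is in line with the lock slot. It spins almost freely unless the blade is in the lock.
- bottle_mouth (a point): Centre of the bottle neck's rim, 160 mm above the table, on the axis of bottle and turntable; its axes turn with the bottle, z up. Blue bottle 68 mm across, its shoulder 112 to 125 mm above the table. The white neck, 27 mm across with two bayonet lugs, is hidden under the cap.
- cap_mid (a point): Centre of the white round safety cap, 48 mm across, 40 high, 0.05 kg, red mark on top along its x. Closed: centre level with the mouth, x along the bottle's x, held by a bayonet. Pressed down over 4.5 mm (rigid stop at 8) it can be turned anticlockwise; after 0.95 to 2.4 rad of turn it is free and lifts straight off (1.3 rad is a good turn).
- cap_spring (a joint): How far the spring disc under the cap is pressed into the bottle's neck (m): 0 closed or cap off, about 0.006 while the cap is pressed down. The spring pushes up with 6 N at 0 plus 0.6 N per mm.
- tubs: Three nested round polypropylene tubs, 120 mm across, 130 high; leave alone.
- jar: Tall clear jar with a grey flip-top lid, 84 mm across, 206 high; leave alone.
- brush: Black plastic brush lying on the table; leave alone.
- can: Aluminium can, 66 mm across, 115 high; leave alone.
- cabinet_door0 (a joint): Door of the small cabinet at the table's left rear (rad, 0 closed); leave shut.
Mind the look-alikes: they are no part of the job. Of the things that look like the part that bears cap_mid, the largest one is meant.

How it is judged:
By the outcome, as a careful person would: the job done as asked, in the order asked, and still so for the second after the job is handed in, while the arm keeps its last pose, push and grip.
It also fails if it takes over 61 s, if anything falls off the work surface, if the arm or the gripper's body presses on something with over 40 N, if the wrist force passes 120 N, or if a joint passes its speed limit or range.

### The arm

A 7-joint arm with a two-finger parallel gripper is mounted at the origin on the work surface. World frame = base frame: x ahead of the robot, y to its left, z up, the work surface at z = 0. Lengths are in mm, angles in rad, forces in N, time in s.
With the tool pointing down it reaches from about 425 to 925 mm from the base axis. Payload 6.8 kg.
Tool frame: the origin (TCP) lies between the finger pads; the fingertips stand finger_overhang ahead of it and the grasp point (between the pads) lies 6 mm ahead of it (finger_overhang is the distance from the TCP to the fingertips, in mm); z points along the fingers, y is the direction in which the jaws open and shut (so a half turn about z gives the same grasp; the last joint's range is limited). The gripper opens to 85 mm and grips with 20 to 120 N. Pads are 22 mm wide; open, the fingers measure 114 mm over their backs; the gripper's body (76 mm by 85 mm) begins 54 mm behind the grasp point. The pads swing forward as they close: fully open they stand 13 mm farther back than shut.
Start: joints at [1.222, 0.477, 0.022, 1.555, -0.011, 1.109, -0.083], TCP at [160.982, -655.54, 221.308] pointing down, gripper open.
Joint ranges: [-2.96, 2.96], [-0.34, 2.1], [-1.41, 1.46], [0.24, 2.44], [-1.37, 4.51], [0.17, 1.92], [-2.96, 2.96]. Speed limits (rad/s): [2.39, 2.39, 3.14, 3.14, 3.14, 3.14, 3.14].

### API

Orientations are given as a rotation vector (axis times angle).
In Python, from rig import * gives the robot as it stands. The module is installed in compiled form; this text tells all that it offers.
- The arm moves only by the shell command python3 -m inch 'ROWS' [FORCE]. ROWS is JSON, one flat list of numbers, 7 for each row, row after row: the shift along the tool's x, y, z in mm, then the turn, a rotation vector about the tool's x, y, z in degrees, then the closure, from 0 (fully open) to 1 (shut). A call has 1 to 20 rows; each row is the pose to reach, as a shift and turn from the pose measured when the call began, along the tool's axes at that moment; what a row does not reach only later rows make up. A row lasts 1/10 s, in which the tool goes at most 50 mm and 8.59 degrees, less where a joint would pass 70% of its speed; a pose out of reach is approached as far as the arm can. A call with a gripper value outside its range is refused whole. The fingers move at their own pace and stop on an object; FORCE is the grip in N (left out, the last holds). Time passes only in rows, so rows that repeat a pose let the fingers close. It gives the time, the measured TCP pose, the force and the opening at its end, in the units of the state.
- read_state(): the state, without advancing time (a new reading comes with each control period).
- read_camera(name): name is "scene" or "top"; returns (picture, depth): 480x640x3 uint8, red, green, blue; 480x640 float32, mm along the optical axis (not along the pixel's ray), 0 where there is no reading.
- get_calibration(name): a dict with "fx", "fy", "cx", "cy" (pixels), "world_to_cam" (4x4, takes a point from world to camera coordinates). Camera axes: x right, y down, z forward; pixel columns grow to the right and rows downward; lengths in mm; the calibration is good to about 2 mm. A picture is of the moment at which its call begins. get_calibration takes no time and is no camera call.
- job_done(): hands the job in, once; it reports no verdict.
The state is a dict: "clock": time; "joints": joint angles; "joint_vel": joint speeds; "tau": joint torques, N m; "tcp_pos": TCP position; "tool_rot": TCP orientation; "wrist_force": force on the tool from outside, world axes, zero at the start; "ft_torque": the same for the moment, N m; "grip_width": finger opening in mm.
Only numpy, scipy, OpenCV 4.12 (cv2) and the standard library are available. Lean on these libraries where they do the work, as an engineer would, in place of code of your own. Each camera call takes 0.05 s, during which the arm holds its last target. There are 200 camera calls.

## Working session

There is one attempt and no reset: what is moved stays moved. The work goes in short steps, Python scripts to look and compute and a shell command to move; the robot and the scene stay as the last step left them, time stands still between calls to the robot, and variables do not carry over. Pictures are saved under pics/ and viewed, about 8 in all and at most 12, crops included, and the job is handed in when it is done.

```bash
mkdir -p pics; cat > h.py <<'E'
from rig import *
import numpy as np, cv2
from scipy.spatial.transform import Rotation as R
def snap(name):
    p,d=read_camera(name); c=get_calibration(name); np.savez(f'{name}.npz',p=p,d=d); return p,d,c
def cloud(d,c):
    v,u=np.mgrid[0:480,0:640]
    P=np.stack([(u-c['cx'])/c['fx']*d,(v-c['cy'])/c['fy']*d,d],-1)
    T=np.linalg.inv(np.array(c['world_to_cam'])); return P@T[:3,:3].T+T[:3,3]
def save(p,fn): cv2.imwrite('pics/'+fn,cv2.cvtColor(p,cv2.COLOR_RGB2BGR))
E
python3 - <<'E'
from h import *
for n in ('scene','top'):
    p,d,c=snap(n); save(p,n+'0.png'); print(c)
s=read_state(); print(s)
E
```

```text
{'fx': 540.183280047634, 'fy': 540.183280047634, 'cx': 323.77579606532237, 'cy': 237.6851923823863, 'world_to_cam': array([[-3.17541052e-01,  9.48241532e-01, -2.38268880e-03,
         1.63818674e+02],
       [ 6.54715033e-01,  2.17427728e-01, -7.23929146e-01,
        -3.01566291e+02],
       [-6.85941620e-01, -2.31437205e-01, -6.89870215e-01,
         1.72566392e+03],
       [ 0.00000000e+00,  0.00000000e+00,  0.00000000e+00,
         1.00000000e+00]])}
{'fx': 577.0199542894718, 'fy': 577.0199542894718, 'cx': 328.08922073769736, 'cy': 237.03220719934745, 'world_to_cam': array([[-5.77840433e-03, -9.99967775e-01,  5.57302104e-03,
         2.75302530e+01],
       [-9.86973438e-01,  4.80708085e-03, -1.60811458e-01,
         6.02579171e+02],
       [ 1.60779486e-01, -6.42965737e-03, -9.86969410e-01,
         1.65526009e+03],
       [ 0.00000000e+00,  0.00000000e+00,  0.00000000e+00,
         1.00000000e+00]])}
{'clock': 0.1, 'joints': array([ 1.22192642,  0.47772806,  0.02234857,  1.55632409, -0.01149292,
        1.10927444, -0.08309507]), 'joint_vel': array([-0.00213323, -0.0019667 ,  0.00018586, -0.00173535,  0.00019201,
        0.00023688, -0.00197109]), 'tau': array([ 4.21607983e-03, -5.97760248e+01,  1.61322366e+00, -2.81955224e+01,
        1.27717966e-02,  4.98611000e-03, -4.97386111e-06]), 'tcp_pos': array([ 160.81249494, -655.02057825,  220.42796536]), 'tool_rot': array([-3.11728824e+00, -3.77134661e-01,  4.97376318e-04]), 'wrist_force': array([-0.04345254, -0.26039272, -0.00457968]), 'ft_torque': array([0.0207898 , 0.01920316, 0.00617985]), 'grip_width': 85.41015684931155}
```

View pics/scene0.png

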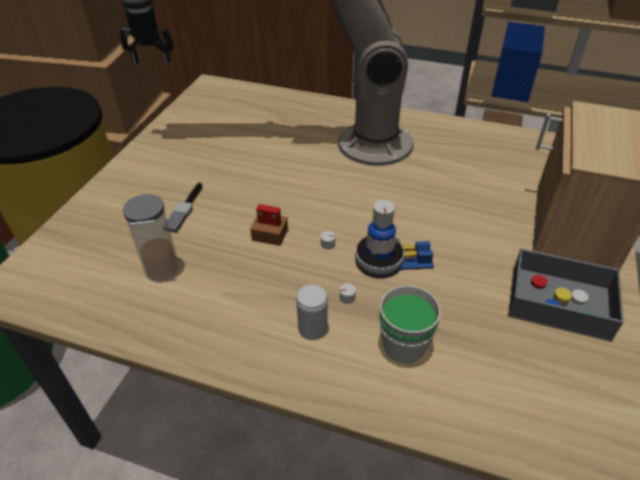

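View pics/top0.png

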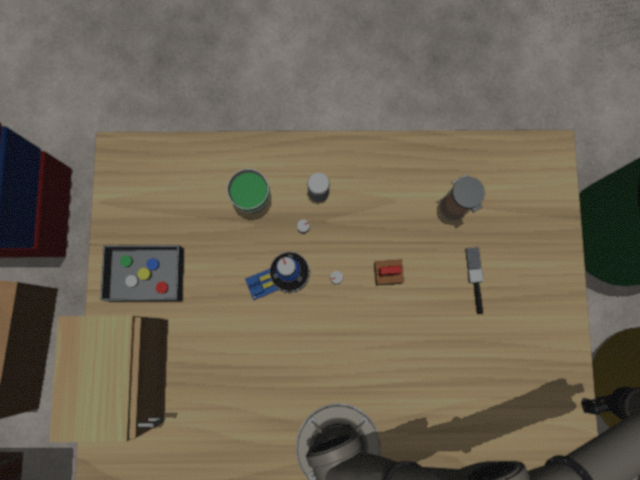

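```bash
cat > m.py <<'E'
from h import *
def ray(u,v,c,z):
    T=np.linalg.inv(np.array(c['world_to_cam'])); dirs=np.stack([(u-c['cx'])/c['fx'],(v-c['cy'])/c['fy'],np.ones_like(u,float)],-1)@T[:3,:3].T
    o=T[:3,3]; return o+dirs*((z-o[2])/dirs[...,2])[...,None]
def rect(P):
    (x,y),(w,h),a=cv2.minAreaRect(P[:,:2].astype(np.float32)); return np.round([x,y,w,h,a],1), P[:,:2].mean(0).round(1)
E
python3 - <<'E'
from m import *
for n in ('top','scene'):
    z=np.load(n+'.npz'); p,d=z['p'],z['d']; c=get_calibration(n); W=cloud(d,c)
    hsv=cv2.cvtColor(p,cv2.COLOR_RGB2HSV).astype(int); H,S,V=hsv[...,0],hsv[...,1],hsv[...,2]
    X,Y,Z=W[...,0],W[...,1],W[...,2]
    box=lambda u0,u1,v0,v1:(np.mgrid[0:480,0:640][1]>=u0)&(np.mgrid[0:480,0:640][1]<u1)&(np.mgrid[0:480,0:640][0]>=v0)&(np.mgrid[0:480,0:640][0]<v1)
    B=dict(top=dict(blade=(370,410,255,290),lock=(240,313,250,305)),scene=dict(blade=(245,295,195,245),lock=(350,440,195,280)))[n]
    bl=box(*B['blade']);lk=box(*B['lock'])
    red=bl&((H<6)|(H>172))&(S>170)&(V>70)
    print(n,'red Z',np.percentile(Z[red],[5,50,95]))
    t=red&(Z>85); print('handle top xyz',rect(W[t]),t.sum())
    blk=bl&(Z>35)&(Z<52); print('block',rect(W[blk]),blk.sum(), W[bl&(Z>60)].mean(0))
    cap=lk&(Z>170); print('cap top',rect(W[cap]),np.median(Z[cap]),cap.sum())
    blue=lk&(H>100)&(H<125)&(S>150)&(Z>25)&(Z<60); print('bracket',rect(W[blue]),np.percentile(Z[blue],[5,50,95]),blue.sum())
    yel=lk&(H>18)&(H<32)&(S>150)&(Z>20)&(Z<60)&(V>90); print('fork',rect(W[yel]),np.percentile(Z[yel],[5,50,95]),yel.sum())
    rm=cap&((H<8)|(H>172))&(S>100); print('mark',W[rm].mean(0),rm.sum())
def crop(n,u0,u1,v0,v1,s): return cv2.resize(np.load(n+'.npz')['p'][v0:v1,u0:u1],None,fx=s,fy=s,interpolation=cv2.INTER_CUBIC)
a=crop('top',240,320,245,305,5);b=crop('scene',350,440,195,285,4); b=cv2.resize(b,(400,300*1+60)); 
a2=crop('top',365,415,255,290,8)[:240,:400]; b2=crop('scene',240,300,195,245,6)[:240,:400]
h=np.zeros((600,800,3),np.uint8); h[:300,:400]=a; h[:360,400:]=b; h[300:540,:a2.shape[1]]=a2; h[360:600,400:400+b2.shape[1]]=b2
save(h,'crop1.png')
E
```

```text
top red Z [ 86.44023885  94.21677476 102.43882978]
handle top xyz (array([ 499.9, -151.6,   20.6,   56.7,    4.8]), array([ 500.6, -153.7])) 116
block (array([ 499.4, -155.2,   69.6,   80.9,    3.5]), array([ 497.6, -153.8])) 434 [ 492.82726511 -146.77863302  142.12440572]
cap top (array([432.2,  84.9, 224.6,  46.9,  37.4]), array([486.6, 129.5])) 180.01401003069213 273
bracket (array([484.9, 182.7,  49.5, 154.2,  23.6]), array([461. , 238.3])) [30.25562504 38.55778294 45.79363457] 154
fork (array([474.8, 209.1,  27.7,  20.6,  25.1]), array([474.7, 208.5])) [29.81299908 36.76039215 43.14759237] 23
mark [nan nan nan] 0
scene red Z [86.28569196 94.28956614 97.82544316]
handle top xyz (array([ 955.4,   86.5, 1053.4,   52. ,   27.9]), array([ 512.6, -147.3])) 140
block (array([ 502.3, -154.8,   72. ,   81.8,    3.8]), array([ 517.3, -148.8])) 418 [ 528.87143934 -139.78239867  104.18190766]
cap top (array([954.6, 232.7, 968.4,  45.9,  11.8]), array([590.4, 154.4])) 180.182013055198 316
bracket (array([499.6, 189.2,  46. , 156.2,  31.7]), array([485.7, 218.7])) [27.91456689 39.87782267 53.42412102] 273
fork (array([472.2, 207.7,  49.7,  26.5,  12.9]), array([478.5, 210. ])) [28.02562245 36.01883969 40.88398248] 102
mark [nan nan nan] 0<stdin>:16: RuntimeWarning: Mean of empty slice.
  ret = um.true_divide(
```

View pics/crop1.png

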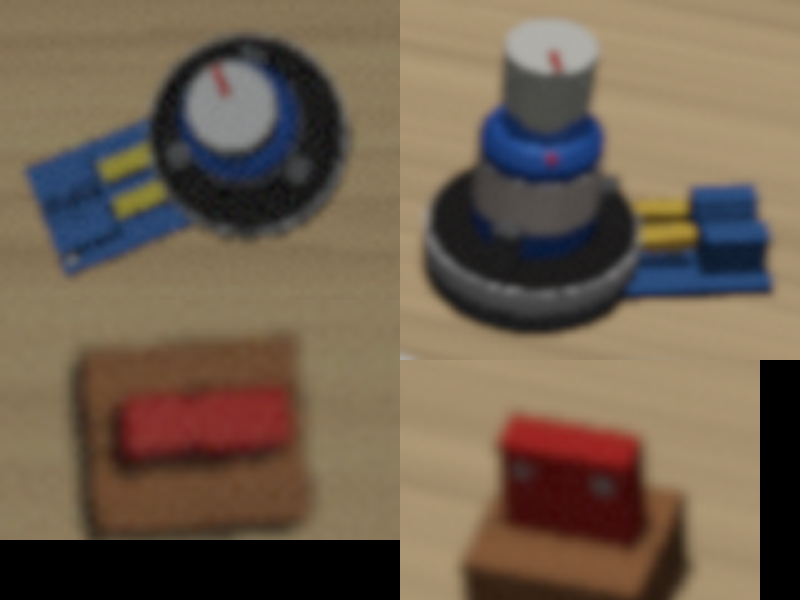

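```bash
cat > seg.py <<'E'
from m import *
def big(n,u0,u1,v0,v1,s=6,p=None):
    p=np.load(n+'.npz')['p'] if p is None else p
    im=cv2.resize(p[v0:v1,u0:u1],None,fx=s,fy=s,interpolation=cv2.INTER_CUBIC)
    v,u=np.mgrid[0:im.shape[0],0:im.shape[1]]
    return im,(u+.5)/s-.5+u0,(v+.5)/s-.5+v0
def comps(mask,amin):
    k,l,st,ce=cv2.connectedComponentsWithStats(mask.astype(np.uint8))
    return [l==i for i in range(1,k) if st[i,4]>amin]
E
python3 - <<'E'
from seg import *
B=dict(top=dict(blade=(370,410,255,290),lock=(240,313,250,305)),scene=dict(blade=(245,295,195,245),lock=(350,440,195,280)))
for n in B:
    c=get_calibration(n)
    im,u,v=big(n,*B[n]['blade']); hsv=cv2.cvtColor(im,cv2.COLOR_RGB2HSV).astype(int);H,S,V=hsv[...,0],hsv[...,1],hsv[...,2]
    r=((H<6)|(H>172))&(S>150)
    for th in (60,110,130): 
        m=r&(V>th); P=ray(u[m],v[m],c,95.); print(n,'red',th,rect(P),m.sum())
    im,u,v=big(n,*B[n]['lock']); hsv=cv2.cvtColor(im,cv2.COLOR_RGB2HSV).astype(int);H,S,V=hsv[...,0],hsv[...,1],hsv[...,2]
    for th in (110,140,160):
      for m in comps((S<50)&(V>th),800):
        m=cv2.morphologyEx(m.astype(np.uint8),cv2.MORPH_CLOSE,np.ones((25,25)))>0
        P=ray(u[m],v[m],c,180.); print(n,'white',th,rect(P),cv2.minEnclosingCircle(P[:,:2].astype(np.float32)),m.sum())
    for m in comps((H>17)&(H<33)&(S>120)&(V>90),150):
        P=ray(u[m],v[m],c,37.); print(n,'yel',rect(P),m.sum())
    m=((H<10)|(H>170))&(S>80); 
    for m in comps(m,20):
        P=ray(u[m],v[m],c,180.); print(n,'mark',rect(P),m.sum())
    for th in (90,110,130):
      for m in comps((H>100)&(H<125)&(S>130)&(V>th),200):
        P=ray(u[m],v[m],c,40.); print(n,'blue',th,rect(P),m.sum())
E
```

```text
top red 60 (array([ 498.8, -150.7,   24.4,   62.2,    3.4]), array([ 499.1, -151. ])) 6045
top red 110 (array([ 501.3, -153. ,   19.6,   57.5,    3.4]), array([ 501.2, -153.1])) 4629
top red 130 (array([ 500.8, -152.4,   13.3,   51.4,    3.1]), array([ 500.9, -152.8])) 2666
top white 110 (array([5.036e+02, 1.399e+02, 4.570e+01, 4.680e+01, 2.000e-01]), array([503.4, 139.8])) ((503.36248779296875, 140.06707763671875), 24.006929397583008) 8428
top white 140 (array([502.9, 140.2,  36.1,  38.1,  38.7]), array([501.4, 139.3])) ((503.61138916015625, 140.16380310058594), 19.798154830932617) 4708
top yel (array([485.6, 210.8,   9.8,  26.7,  21.7]), array([485.5, 211.3])) 959
top yel (array([464.3, 202.8,   9.4,  27.9,  22.8]), array([464.5, 202.6])) 988
top mark (array([517.4, 145.6,  12.8,   3.2,  22. ]), array([517.1, 145.6])) 171
top blue 90 (array([505.9, 122.6,  15.9,  52.4,  73.9]), array([503.9, 121.6])) 1124
top blue 90 (array([484.1, 230.6,  22.2,  69.1,  23.1]), array([482.6, 240.3])) 3642
top blue 90 (array([457.3, 223.1,  25.6,  63.7,  25.6]), array([452.8, 233.6])) 3561
top blue 
[... 1639 characters left out ...]

scene blue 90 (array([476.4, 244.9,  21.1,  32.2,  22.4]), array([476.7, 245. ])) 2664
scene blue 90 (array([518.6, 232.3,  30.4,  74.2,  22.2]), array([525.2, 231.8])) 5605
scene blue 110 (array([434.6, 126.2,  48.6,  65.4,   3. ]), array([438.3, 127. ])) 5199
scene blue 110 (array([448.6, 234.5,   8.6,  30.2,  21.8]), array([448.5, 234.8])) 983
scene blue 110 (array([477.2, 246.3,  13.5,  30.1,  24.7]), array([477.1, 246.6])) 1595
scene blue 110 (array([522.6, 235.5,  15.9,  71.4,  21.2]), array([525.8, 230.7])) 3455
scene blue 130 (array([439.5, 113.5,  37.3,  14.3,  71.4]), array([441.5, 117.6])) 1077
scene blue 130 (array([434.7, 144.9,  10.7,  22.5,  36.8]), array([434.5, 143.9])) 603
```

```bash
cat >> seg.py <<'E'
def go(xyz,yaw,rotfix=True):
    """tool-frame shift & rotvec(deg) to bring GRASP point to xyz, tool y (jaw) along yaw(deg) world, tool z down"""
    s=read_state(); Rm=R.from_rotvec(s['tool_rot']).as_matrix(); p=s['tcp_pos']
    best=None
    for k in (0,180):
        a=np.radians(yaw+k); y=np.array([np.cos(a),np.sin(a),0]); z=np.array([0,0,-1.]); x=np.cross(y,z)
        Rt=np.stack([x,y,z],1); rv=R.from_matrix(Rm.T@Rt).as_rotvec(degrees=True)
        if best is None or np.linalg.norm(rv)<np.linalg.norm(best): best=rv
    sh=Rm.T@(np.array(xyz)+[0,0,6]-p)
    print('jaw yaw now',np.degrees(np.arctan2(Rm[1,1],Rm[0,1])).round(2),'tilt',np.degrees(np.arccos(-Rm[2,2])).round(2),'tcp',p.round(1),'J',s['joints'].round(2),'F',s['wrist_force'].round(1),'w',round(s['grip_width'],1),'t',s['clock'])
    print('shift',sh.round(1),'turn',best.round(2))
E
python3 - <<'E'
import rig; print([k for k in dir(rig) if k[0]!='_'], getattr(rig,'finger_overhang',None))
from seg import *
go((501.5,-152,220),3.5)
from scipy.spatial.transform import Rotation as R
def over(n,box,s):
    im,_,_=big(n,*box,s=s); c=get_calibration(n); Wc=np.array(c['world_to_cam'])
    def pr(P):
        P=np.array(P,float); q=P@Wc[:3,:3].T+Wc[:3,3]; u=q[:,0]/q[:,2]*c['fx']+c['cx']; v=q[:,1]/q[:,2]*c['fy']+c['cy']
        return (np.stack([u-box[0]+.5,v-box[2]+.5],1)*s-.5)
    def dr(P,col): cv2.polylines(im,[np.round(pr(P)*8).astype(np.int32)],False,col,1,cv2.LINE_AA,3)
    ax=np.array([503.3,139.9]); yw=np.radians(22.5); X=np.array([np.cos(yw),np.sin(yw)]);Y=np.array([-np.sin(yw),np.cos(yw)]); S=ax+96*Y
    L=lambda x0,y0,x1,y1,z:[[*(S+x0*X+y0*Y),z],[*(S+x1*X+y1*Y),z]]
    for sg in (-1,1):
        dr(L(sg*8.5,-4,sg*8.5,32,40),(255,255,255)); dr(L(sg*5.5,-44,sg*5.5,-8,37),(255,0,255))
    dr(L(-20,-4,20,-4,40),(255,255,255)); dr(L(-20,32,20,32,40),(255,255,255))
    t=np.linspace(0,2*np.pi,60); dr([[ax[0]+24*np.cos(a),ax[1]+24*np.sin(a),180] for a in t],(0,255,0))
    h=np.array([501.5,-152]);yw=np.radians(3.5);X=np.array([np.cos(yw),np.sin(yw)]);Y=np.array([-np.sin(yw),np.cos(yw)])
    dr([[*(h+a*X+b*Y),95] for a,b in((-11,-30),(11,-30),(11,30),(-11,30),(-11,-30))],(0,255,0))
    return im
A=over('top',(240,320,250,300),5)
A2=over('top',(370,410,255,290),8)
B=over('scene',(360,440,200,275),5); B2=over('scene',(245,295,195,245),6)
im=np.zeros((600,800,3),np.uint8); im[:250,:400]=A; im[250:530,:320]=A2; im[:375,400:]=B; im[375:,400:700]=B2[:225]
save(im,'over.png')
E
```

```text
['PlanningError', 'finger_overhang', 'get_calibration', 'job_done', 'read_camera', 'read_state'] 25.0
jaw yaw now -76.2 tilt 0.09 tcp [ 160.8 -655.   220.4] J [ 1.22  0.48  0.02  1.56 -0.01  1.11 -0.08] F [-0.  -0.3 -0. ] w 85.4 t 0.1
shift [ 450.8 -407.3   -5. ] turn [-8.00e-02 -6.00e-02 -7.97e+01]
```

View pics/over.png

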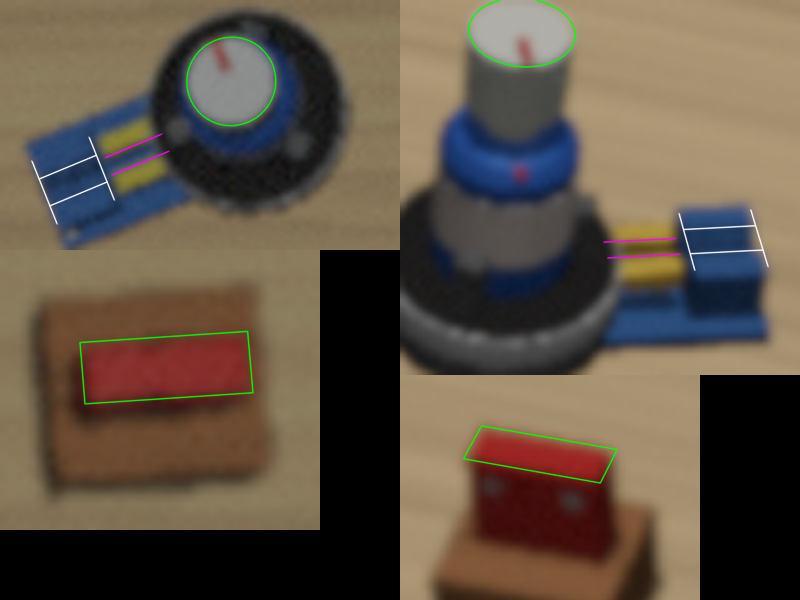

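```bash
python3 -m inch '[0,0,0,0,0,-40,0, 150,-136,0,0,0,-40,0, 300,-271,0,0,0,-60,0, 451,-407,-5,0,0,-79.7,0, 451,-407,-5,0,0,-79.7,0, 451,-407,-5,0,0,-79.7,0, 451,-407,-5,0,0,-79.7,0, 451,-407,-5,0,0,-79.7,0, 451,-407,-5,0,0,-79.7,0, 451,-407,-5,0,0,-79.7,0, 451,-407,-5,0,0,-79.7,0, 451,-407,-5,0,0,-79.7,0, 451,-407,-5,0,0,-79.7,0, 451,-407,-5,0,0,-79.7,0, 451,-407,-5,0,0,-79.7,0, 451,-407,-5,0,0,-79.7,0, 451,-407,-5,0,0,-79.7,0]' 30
python3 -c "
from seg import *
go((501.5,-152,72),3.5)"
```

```text
clock: 1.8
tcp_pos: [500.6, -154.2, 225.7]
tool_rot: [-2.155, -2.283, 0.001]
wrist_force: [-0.8, -1.0, 0.3]
grip_width: 85.6
jaw yaw now 3.32 tilt 0.11 tcp [ 500.6 -154.2  225.7] J [ 0.63  0.27 -0.53  1.88  0.16  1.03  0.09] F [-0.8 -1.   0.3] w 85.6 t 1.8
shift [  2.    1.2 147.7] turn [-0.09 -0.06 -0.18]
```

```bash
python3 -m inch '[2,1,40,0,0,-0.2,0, 2,1,80,0,0,-0.2,0, 2,1,110,0,0,-0.2,0, 2,1,130,0,0,-0.2,0, 2,1,140,0,0,-0.2,0, 2,1,146,0,0,-0.2,0, 2,1,146,0,0,-0.2,0, 2,1,146,0,0,-0.2,0]'
python3 -c "
from seg import *
go((501.5,-152,73),3.5)
p,d,c=snap('scene'); im,_,_=big('scene',225,325,150,250,s=6); save(im,'g1.png')"
```

```text
clock: 2.6
tcp_pos: [502.0, -152.4, 80.6]
tool_rot: [-2.152, -2.288, -0.0]
wrist_force: [-0.3, -1.0, 0.4]
grip_width: 85.2
jaw yaw now 3.5 tilt 0.02 tcp [ 502.  -152.4   80.6] J [ 0.56  0.46 -0.47  2.01  0.3   0.74 -0.04] F [-0.3 -1.   0.4] w 85.2 t 2.6
shift [ 0.4 -0.4  1.6] turn [-0.   -0.02 -0.  ]
```

View pics/g1.png

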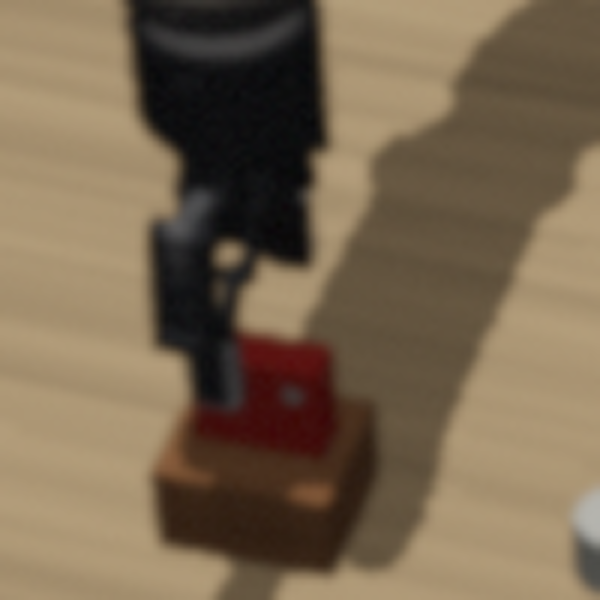

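```bash
python3 -m inch '[0,0,0,0,0,0,0.3, 0,0,0,0,0,0,0.5, 0,0,0,0,0,0,0.8, 0,0,0,0,0,0,1, 0,0,0,0,0,0,1, 0,0,0,0,0,0,1, 0,0,0,0,0,0,1, 0,0,0,0,0,0,1, 0,0,0,0,0,0,1]' 40
python3 -m inch '[0,0,-5,0,0,0,1, 0,0,-10,0,0,0,1, 0,0,-20,0,0,0,1, 0,0,-30,0,0,0,1, 0,0,-45,0,0,0,1, 0,0,-75,0,0,0,1, 0,0,-110,0,0,0,1, 0,0,-150,0,0,0,1, 0,0,-180,0,0,0,1, 0,0,-195,0,0,0,1, 0,0,-200,0,0,0,1, 0,0,-200,0,0,0,1, 0,0,-200,0,0,0,1]' 60
python3 -c "
from seg import *
go((466.6,228.6,266),22.4)
for n in('scene','top'):snap(n)
im,_,_=big('scene',225,325,50,250,s=4);im2,_,_=big('top',360,450,235,315,s=4); h=np.zeros((800,760,3),np.uint8); h[:800,:400]=im; h[:320,400:]=im2; save(h[:600],'g2.png')"
```

```text
clock: 3.55
tcp_pos: [502.1, -152.3, 81.0]
tool_rot: [2.153, 2.288, 0.0]
wrist_force: [-2.0, -1.0, 5.9]
grip_width: 20.6
clock: 4.85
tcp_pos: [501.3, -152.3, 280.2]
tool_rot: [-2.152, -2.287, 0.001]
wrist_force: [-0.6, -0.0, -1.0]
grip_width: 19.1
jaw yaw now 3.5 tilt 0.08 tcp [ 501.3 -152.3  280.2] J [ 0.65  0.22 -0.54  1.81  0.12  1.15  0.12] F [-0.6 -0.  -1. ] w 19.1 t 4.85
shift [382.3 -11.4   8.4] turn [ -0.07  -0.04 -18.9 ]
```

View pics/g2.png

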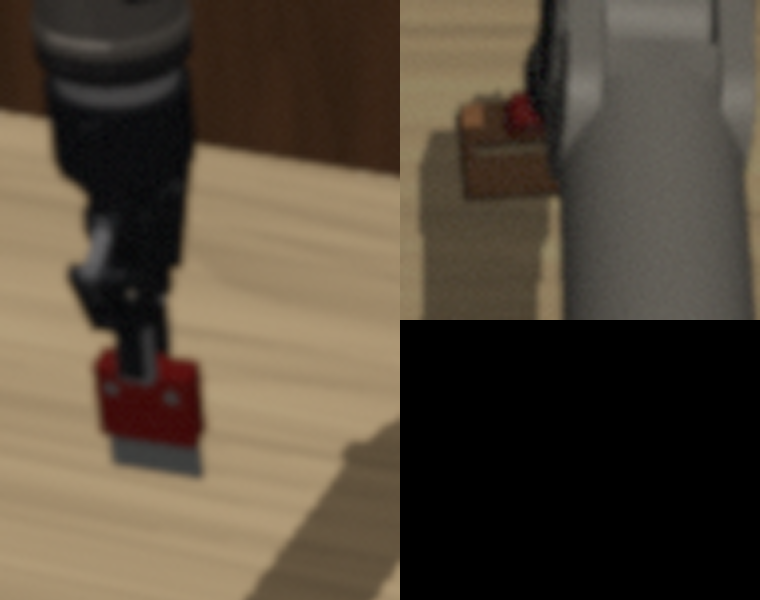

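```bash
python3 - <<'E'
from seg import *
n='scene'; c=get_calibration(n); z=np.load('scene.npz'); p,d=z['p'],z['d']
W=cloud(d,c); hsv=cv2.cvtColor(p,cv2.COLOR_RGB2HSV).astype(int);H,S,V=hsv[...,0],hsv[...,1],hsv[...,2]
v,u=np.mgrid[0:480,0:640]
b=(u>240)&(u<285)&(v>90)&(v<175)&(W[...,0]>450)&(W[...,0]<560)
red=b&((H<6)|(H>172))&(S>150)&(V>40); 
print('red',np.percentile(W[red],[2,10,50,90,98],axis=0).round(1))
bl=b&(v>155)&(S<80)&(V>60)&(W[...,2]>150); print('blade',bl.sum(),np.percentile(W[bl],[2,50,98],axis=0).round(1))
# ray-plane fix: assume face plane through x' = +11 of tcp along jaw 3.5deg
nrm=np.array([np.cos(.0611),np.sin(.0611),0]); p0=np.array([501.3,-152.3,0])
T=np.linalg.inv(np.array(c['world_to_cam'])); o=T[:3,3]
def hit(uu,vv,off):
    r=T[:3,:3]@[(uu-c['cx'])/c['fx'],(vv-c['cy'])/c['fy'],1]; t=((p0+off*nrm-o)@nrm)/(r@nrm); q=o+t*r; return q.round(1), ((q-p0)@[-nrm[1],nrm[0],0]).round(1)
g=lambda x,y:(x/4+225-.4,y/4+50-.4)
for nm,x,y,off in [('handle TL',99,366,11),('TR',198,377,11),('BL',103,432,11),('BR',200,446,11),('tip',150,383,17),('tip',122,377,17),('bladeBL',113,464,2.5),('bladeBR',201,477,2.5)]: print(nm,hit(*g(x,y),off))
E
```

```text
red [[ 498.8 -175.4  249.6]
 [ 505.  -170.8  253.3]
 [ 510.7 -144.1  271.2]
 [ 513.8 -125.4  293.8]
 [ 516.6 -123.3  295.8]]
blade 150 [[ 496.  -180.7  217.8]
 [ 501.2 -151.1  227.2]
 [ 505.6 -126.1  237.7]]
handle TL (array([ 513.8, -175.9,  294.3]), np.float64(-24.3))
TR (array([ 510.2, -117.3,  297. ]), np.float64(34.3))
BL (array([ 513.9, -178.2,  249.1]), np.float64(-26.6))
BR (array([ 510.3, -119.4,  250.1]), np.float64(32.3))
tip (array([ 517.8, -143.4,  292.5]), np.float64(7.9))
tip (array([ 518.8, -159.8,  293.6]), np.float64(-8.5))
bladeBL (array([ 505.4, -178.5,  220.6]), np.float64(-26.4))
bladeBR (array([ 502.1, -124.2,  221.5]), np.float64(28.0))
```

```bash
python3 - <<'E'
from seg import *
n='scene'; c=get_calibration(n); z=np.load('scene.npz'); p,d=z['p'],z['d']; W=cloud(d,c)
nrm=np.array([np.cos(.0611),np.sin(.0611),0]); p0=np.array([501.3,-152.3,0])
off=(W-p0)@nrm
for v in range(128,170,2):
    print(v,[f"{off[v,u]:.0f}/{W[v,u,2]:.0f}" for u in range(248,278,3)], p[v,261])
im,_,_=big('scene',240,290,120,175,s=10); save(im,'g3.png')
E
```

```text
128 ['44/351', '51/357', '50/357', '42/353', '23/341', '-12/318', '-10/321', '-485/3', '-486/4', '-490/3'] [12 13 12]
130 ['45/346', '38/343', '39/345', '43/348', '23/336', '-10/315', '-10/316', '-474/3', '-485/-3', '-490/-4'] [16 17 16]
132 ['42/339', '40/339', '41/341', '47/346', '17/327', '-7/311', '-13/309', '-467/-0', '-468/1', '-467/3'] [35 36 36]
134 ['-437/1', '-438/2', '25/325', '25/326', '16/321', '-10/304', '-9/306', '-456/-1', '-454/3', '-460/0'] [47 46 47]
136 ['-429/-1', '-10/294', '21/317', '23/320', '19/318', '12/314', '-7/302', '-445/-1', '-446/1', '-449/0'] [46 46 46]
138 ['-415/0', '-1/295', '21/312', '23/314', '17/311', '10/307', '-9/295', '-428/4', '-429/4', '-437/1'] [46 46 45]
140 ['10/296', '7/295', '23/307', '25/310', '20/308', '12/303', '-2/294', '-5/294', '-4/296', '-425/2'] [44 44 45]
142 ['12/292', '7/290', '23/302', '24/304', '22/304', '15/300', '7/296', '2/293', '2/295', '-411/4'] [41 40 41]
144 ['10/285', '8/285', '13/290', '16/293', '23/299', '12/293', '10/293', '11/295', '7/293', '-404/1'] [48 45 46]
146 ['8/278', '12/282', '8/281', '9/283', '11/286'
[... 608 characters left out ...]
-5/253'] [63 11 11]
158 ['-309/2', '11/248', '9/248', '10/250', '10/251', '12/254', '9/254', '10/256', '5/253', '-2/249'] [62 12 10]
160 ['-299/2', '-301/2', '-2/234', '3/239', '2/240', '8/246', '9/248', '10/250', '10/251', '-325/-2'] [60 43 43]
162 ['-285/5', '-296/-2', '1/230', '-2/229', '-2/231', '3/236', '1/236', '-0/237', '-4/235', '-317/-3'] [61 61 60]
164 ['-287/-4', '-287/-2', '1/225', '3/228', '3/229', '3/231', '-2/228', '-0/231', '-0/232', '-6/229'] [63 64 62]
166 ['-273/-0', '-274/0', '3/221', '1/220', '1/221', '2/224', '1/225', '2/227', '1/227', '-4/225'] [83 78 70]
168 ['-262/0', '-265/0', '-266/1', '-269/0', '-272/0', '-269/4', '-275/2', '1/220', '1/221', '1/223'] [151 132 103]
```

View pics/g3.png

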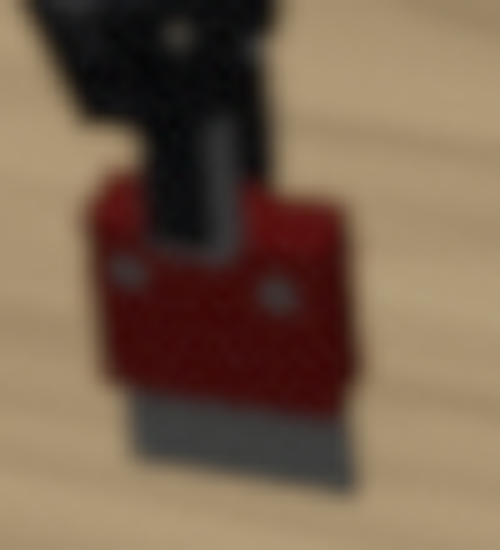

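```bash
python3 - <<'E'
from seg import *
n='scene'; c=get_calibration(n); T=np.linalg.inv(np.array(c['world_to_cam'])); o=T[:3,3]
nrm=np.array([np.cos(.0611),np.sin(.0611),0]); yy=np.array([-nrm[1],nrm[0],0])
def face(p,box,p0,off,kind):
    im,u,v=big(n,*box,s=8,p=p); hsv=cv2.cvtColor(im,cv2.COLOR_RGB2HSV).astype(int);H,S,V=hsv[...,0],hsv[...,1],hsv[...,2]
    m=((H<8)|(H>170))&(S>140)&(V>30)&(V<92) if kind=='f' else ((H<8)|(H>170))&(S>140)&(V>30) 
    m=max(comps(m,500),key=lambda q:q.sum()); m=cv2.morphologyEx(m.astype(np.uint8),cv2.MORPH_CLOSE,np.ones((31,31)))>0
    r=np.stack([(u[m]-c['cx'])/c['fx'],(v[m]-c['cy'])/c['fy'],np.ones(m.sum())],-1)@T[:3,:3].T
    q=o+r*(((p0+off*nrm-o)@nrm)/(r@nrm))[:,None]; Y=(q-p0)@yy; Z=q[:,2]
    # edges: left/right boundaries as function of Z, bottom boundary as function of Y
    out=[]
    lo,hi=np.percentile(Z,1),np.percentile(Z,99)
    zs=np.arange(lo+6,hi-14,1.); L=np.array([np.sort(Y[abs(Z-a)<.6])[[0,-1]] for a in zs])
    print(kind,'L',np.polyfit(zs-zs.mean(),L[:,0],1).round(3),'R',np.polyfit(zs-zs.mean(),L[:,1],1).round(3),end=' ')
    ys=np.arange(-18,22,1.); b=np.array([Z[abs(Y-a)<.6].min() for a in ys]); print('bottom slope,z',np.polyfit(ys,b,1).round(3))
a=cv2.cvtColor(cv2.imread('pics/scene0.png'),cv2.COLOR_BGR2RGB); b=np.load('scene.npz')['p']
face(a,(240,300,195,245),np.array([501.5,-152,0]),11,'f'); face(b,(240,290,128,172),np.array([501.3,-152.3,0]),11,'f')
E
```

```text
f L [  0.064 -26.484] R [ 0.084 33.623] bottom slope,z [9.0000e-03 5.0874e+01]
f L [-9.00e-03 -2.55e+01] R [3.0000e-02 3.2978e+01] bottom slope,z [3.00000e-03 2.49198e+02]
```

```bash
python3 -m inch '[20,0,0,0,0,-1,1, 50,-1,0,0,0,-3,1, 85,-3,0,0,0,-5,1, 120,-4,0,0,0,-7,1, 155,-5,0,0,0,-9,1, 190,-6,0,0,0,-11,1, 225,-7,0,0,0,-13,1, 260,-8,0,0,0,-15,1, 295,-9,0,0,0,-16.5,1, 330,-10,0,0,0,-18,1, 360,-11,0,0,0,-18.9,1, 375,-11.4,0,0,0,-18.9,1, 381,-11,0,0,0,-18.9,1, 381,-11,0,0,0,-18.9,1, 381,-11,0,0,0,-18.9,1, 381,-11,0,0,0,-18.9,1]' 80
python3 -c "
from seg import *
go((467.2,227.2,90),22.4)
for n in('scene','top'):p,d,c=snap(n);save(p,n+'1.png')"
```

```text
clock: 6.55
tcp_pos: [467.1, 226.3, 280.1]
tool_rot: [-1.748, -2.608, 0.002]
wrist_force: [-0.5, 0.3, -1.7]
grip_width: 18.4
jaw yaw now 22.32 tilt 0.12 tcp [467.1 226.3 280.1] J [ 0.13  0.26 -0.82  1.81  0.2   1.16 -0.37] F [-0.5  0.3 -1.7] w 18.4 t 6.55
shift [  0.7   0.8 184.1] turn [-0.11 -0.05 -0.08]
```

```bash
python3 -m inch '[0.7,0.8,30,-0.1,0,-0.1,1, 0.7,0.8,70,-0.1,0,-0.1,1, 0.7,0.8,105,-0.1,0,-0.1,1, 0.7,0.8,135,-0.1,0,-0.1,1, 0.7,0.8,152,-0.1,0,-0.1,1, 0.7,0.8,160,-0.1,0,-0.1,1, 0.7,0.8,164,-0.1,0,-0.1,1, 0.7,0.8,164,-0.1,0,-0.1,1, 0.7,0.8,164,-0.1,0,-0.1,1]'
python3 -c "
from seg import *
go((467.2,227.2,70),22.4)
snap('scene');snap('top')
a,_,_=big('scene',370,450,200,280,s=7); b,_,_=big('top',230,280,260,310,s=4); h=np.zeros((560,760,3),np.uint8);h[:,:560]=a;h[:200,560:]=b; save(h,'l1.png')"
```

```text
clock: 7.55
tcp_pos: [468.1, 227.7, 117.2]
tool_rot: [1.748, 2.61, 0.003]
wrist_force: [-0.1, 0.8, -0.8]
grip_width: 18.5
jaw yaw now 22.4 tilt 0.12 tcp [468.1 227.7 117.2] J [ 0.02  0.46 -0.74  1.98  0.4   0.85 -0.54] F [-0.1  0.8 -0.8] w 18.5 t 7.55
shift [-0.2 -1.1 41.2] turn [ 0.11 -0.06 -0.  ]
```

View pics/l1.png

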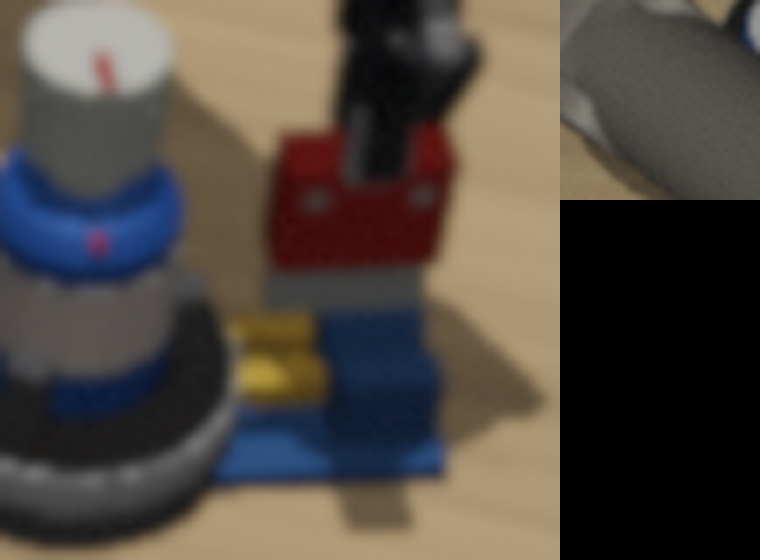

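```bash
python3 -m inch '[0,-1,5,0.1,0,0,1, 0,-1,10,0.1,0,0,1, 0,-1,14,0.1,0,0,1, 0,-1,18,0.1,0,0,1, 0,-1,22,0.1,0,0,1, 0,-1,24,0.1,0,0,1, 0,-1,24,0.1,0,0,1]'
python3 -c "
from seg import *
go((467.2,227.2,70),22.4)"
```

```text
clock: 8.35
tcp_pos: [468.6, 228.0, 94.4]
tool_rot: [1.747, 2.609, 0.005]
wrist_force: [-0.9, -0.6, -1.9]
grip_width: 18.5
jaw yaw now 22.38 tilt 0.19 tcp [468.6 228.   94.4] J [ 0.    0.49 -0.72  2.    0.44  0.81 -0.58] F [-0.9 -0.6 -1.9] w 18.5 t 8.35
shift [-0.2 -1.7 18.4] turn [ 0.19 -0.03 -0.02]
```

```bash
python3 -m inch '[0,0,4,0.1,0,0,1, 0,0,8,0.1,0,0,1, 0,0,12,0.1,0,0,1, 0,0,15,0.1,0,0,1, 0,0,17,0.1,0,0,1, 0,0,18,0.1,0,0,1, 0,0,18,0.1,0,0,1]'
python3 -c "
from seg import *
go((467.2,227.2,70),22.4)"
```

```text
clock: 9.05
tcp_pos: [468.5, 228.0, 76.3]
tool_rot: [1.748, 2.61, 0.002]
wrist_force: [1.3, 0.2, -1.1]
grip_width: 18.6
jaw yaw now 22.38 tilt 0.07 tcp [468.5 228.   76.3] J [-0.02  0.51 -0.7   2.01  0.47  0.78 -0.6 ] F [ 1.3  0.2 -1.1] w 18.6 t 9.05
shift [-0.2 -1.5  0.3] turn [ 0.06 -0.03 -0.02]
```

```bash
python3 -m inch '[0,0,1,0,0,0,1, 0,0,1.5,0,0,0,1, 0,0,2,0,0,0,1, 0,0,2,0,0,0,1]'
python3 -m inch '[0,0,1,0,0,0,1, 0,0,1.5,0,0,0,1, 0,0,1.5,0,0,0,1]'
```

```text
clock: 9.45
tcp_pos: [469.0, 227.8, 75.9]
tool_rot: [1.747, 2.608, 0.001]
wrist_force: [-2.4, -3.3, 17.0]
grip_width: 18.3
clock: 9.75
tcp_pos: [469.0, 227.7, 75.9]
tool_rot: [1.747, 2.607, 0.0]
wrist_force: [-4.4, -3.8, 16.2]
grip_width: 18.8
```

```bash
python3 -m inch '[0,0,0,0,0,0,0.7, 0,0,0,0,0,0,0.4, 0,0,0,0,0,0,0.2, 0,0,0,0,0,0,0, 0,0,0,0,0,0,0, 0,0,0,0,0,0,0, 0,0,-10,0,0,0,0, 0,0,-40,0,0,0,0, 0,0,-80,0,0,0,0, 0,0,-120,0,0,0,0, 0,0,-160,0,0,0,0, 0,0,-190,0,0,0,0, 0,0,-200,0,0,0,0, 0,0,-200,0,0,0,0]' 30
python3 -c "
from seg import *
go((503.3,139.9,270),22.4)
snap('scene');snap('top')
a,_,_=big('scene',350,450,190,290,s=6); save(a,'l2.png')"
```

```text
clock: 11.15
tcp_pos: [469.0, 228.5, 277.5]
tool_rot: [1.746, 2.605, 0.004]
wrist_force: [-0.4, 0.9, -0.9]
grip_width: 85.4
jaw yaw now 22.35 tilt 0.35 tcp [469.  228.5 277.5] J [ 0.13  0.26 -0.83  1.81  0.22  1.15 -0.38] F [-0.4  0.9 -0.9] w 85.4 t 11.15
shift [-95.   -2.    1.8] turn [ 0.3   0.18 -0.05]
```

View pics/l2.png

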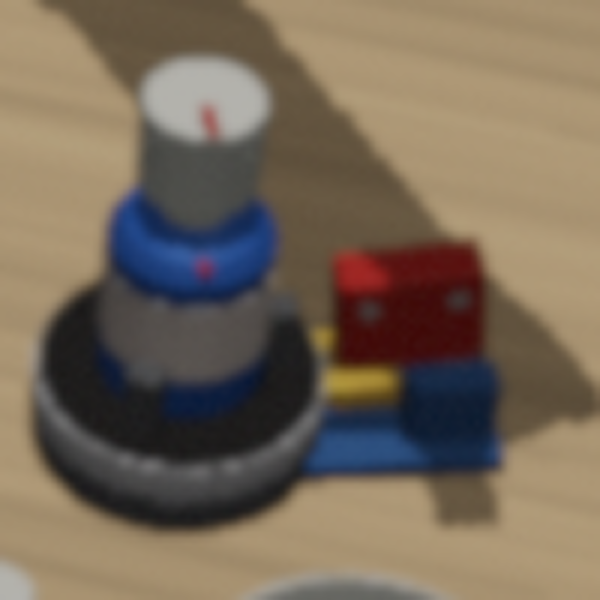

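```bash
python3 - <<'E'
from seg import *
for n,bx in (('top',(270,313,240,300)),('scene',(370,400,192,220))):
    c=get_calibration(n); im,u,v=big(n,*bx); hsv=cv2.cvtColor(im,cv2.COLOR_RGB2HSV).astype(int);S,V=hsv[...,1],hsv[...,2];H=hsv[...,0]
    for m in comps((S<50)&(V>125),800):
        m=cv2.morphologyEx(m.astype(np.uint8),cv2.MORPH_CLOSE,np.ones((25,25)))>0
        P=ray(u[m],v[m],c,180.); print(n,rect(P),m.sum())
    for m in comps(((H<10)|(H>170))&(S>80),20): print('mark',rect(ray(u[m],v[m],c,180.)))
go((504,140.2,154),22.4)
E
```

```text
top (array([503.6, 140.3,  45. ,  43.9,  89.7]), array([503.3, 139.8])) 7728
mark (array([518. , 145.9,  14.1,   3.1,  22. ]), array([517.5, 145.8]))
scene (array([503.1, 139.1,  49. ,  49.9,  18.4]), array([503.4, 139.3])) 9067
mark (array([516.3, 144.6,  11.5,   3.2,  21.3]), array([516. , 144.6]))
jaw yaw now 22.35 tilt 0.18 tcp [467.9 227.4 274.9] J [ 0.13  0.27 -0.83  1.81  0.22  1.15 -0.38] F [-0.4  0.6 -1.3] w 85.2 t 11.25
shift [-94.1   0.2 115.2] turn [ 0.03  0.18 -0.05]
```

```bash
python3 -m inch '[-30,0,0,0,0.2,0,0, -65,0,0,0,0.2,0,0, -85,0,0,0,0.2,0,0, -94,0,0,0,0.2,0,0, -94,0,0,0,0.2,0,0, -94,0,0,0,0.2,0,0, -94,0,0,0,0.2,0,0]'
python3 -c "
from seg import *
go((504,140.2,154),22.4)"
```

```text
clock: 11.95
tcp_pos: [502.9, 142.1, 275.0]
tool_rot: [-1.745, -2.612, -0.001]
wrist_force: [-0.3, 0.1, 0.6]
grip_width: 85.6
jaw yaw now 22.5 tilt 0.06 tcp [502.9 142.1 275. ] J [ 0.27  0.26 -0.79  1.81  0.2   1.15 -0.19] F [-0.3  0.1  0.6] w 85.6 t 11.95
shift [ -2.3   0.3 115. ] turn [ 0.02 -0.06  0.1 ]
```

```bash
python3 -m inch '[-2,0.3,30,0,0,0.1,0, -2,0.3,65,0,0,0.1,0, -2,0.3,90,0,0,0.1,0, -2,0.3,105,0,0,0.1,0, -2,0.3,112,0,0,0.1,0, -2,0.3,115,0,0,0.1,0, -2,0.3,115,0,0,0.1,0, -2,0.3,115,0,0,0.1,0]'
python3 -c "
from seg import *
go((504,140.2,154),22.4)
snap('scene')
a,_,_=big('scene',345,435,160,260,s=6); save(a,'c1.png')"
```

```text
clock: 12.75
tcp_pos: [504.6, 140.9, 161.0]
tool_rot: [1.747, 2.61, 0.003]
wrist_force: [-0.2, 0.3, -0.0]
grip_width: 85.6
jaw yaw now 22.41 tilt 0.13 tcp [504.6 140.9 161. ] J [ 0.21  0.39 -0.74  1.94  0.33  0.93 -0.3 ] F [-0.2  0.3 -0. ] w 85.6 t 12.75
shift [-0.4 -0.8  1. ] turn [ 0.12 -0.04  0.01]
```

View pics/c1.png

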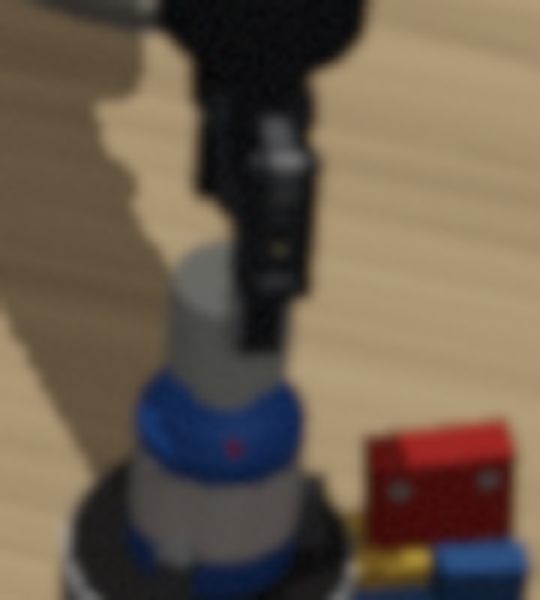

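```bash
python3 - <<'E'
from seg import *
c=get_calibration('scene'); T=np.linalg.inv(np.array(c['world_to_cam'])); o=T[:3,3]
nrm=np.array([.9245,.381,0]); p0=np.array([504.6,140.9,0])
for px,py in((262,350),(250,330)):
  r=T[:3,:3]@[((px+.5)/6-.5+345-c['cx'])/c['fx'],((py+.5)/6-.5+160-c['cy'])/c['fy'],1]
  for off in(43,50,57): print(px,py,off,(o+r*(((p0+off*nrm-o)@nrm)/(r@nrm))).round(1))
W=cloud(np.load('scene.npz')['d'],c)
for v in range(206,222,2): print(v,[(round(float((W[v,u]-p0)@nrm)),round(float(W[v,u,2]))) for u in range(384,394,2)])
E
```

```text
262 350 43 [543.5 159.4 183. ]
262 350 50 [550.5 160.6 189.2]
262 350 57 [557.6 161.8 195.5]
250 330 43 [545.5 154.6 193. ]
250 330 50 [552.5 155.8 199.2]
250 330 57 [559.6 157.1 205.4]
206 [(68, 239), (72, 243), (68, 239), (71, 241), (72, 242)]
208 [(72, 238), (75, 240), (74, 239), (74, 238), (74, 238)]
210 [(49, 212), (56, 217), (53, 215), (54, 215), (49, 210)]
212 [(47, 205), (55, 211), (54, 210), (56, 211), (49, 205)]
214 [(45, 197), (55, 206), (54, 204), (58, 208), (47, 197)]
216 [(51, 197), (57, 201), (55, 200), (56, 200), (50, 194)]
218 [(48, 188), (56, 195), (52, 191), (54, 193), (12, 154)]
220 [(21, 158), (22, 158), (21, 157), (15, 152), (12, 148)]
```

```bash
python3 -m inch '[0,-0.8,-25,0,0,0,0, 0,-0.8,-50,0,0,0,0.5, 0,-0.8,-60,0,0,0,1, 0,-0.8,-60,0,0,0,1, 0,-0.8,-60,0,0,0,1, 0,-0.8,-60,0,0,0,1, 0,-0.8,-60,0,0,0,1, 0,-0.8,-60,0,0,0,1]' 20
python3 -m inch '[0,0,5,0,0,0,1, 0,0,8,0,0,0,1, 0,0,10,0,0,0,1, 0,0,12,0,0,0,1, 0,0,14,0,0,0,1, 0,0,16,0,0,0,1, 0,0,17,0,0,0,1]'
```

```text
clock: 13.6
tcp_pos: [503.4, 140.3, 220.3]
tool_rot: [-1.747, -2.61, -0.002]
wrist_force: [0.4, 0.1, -0.0]
grip_width: -0.2
clock: 14.3
tcp_pos: [503.4, 140.3, 203.1]
tool_rot: [-1.747, -2.61, -0.002]
wrist_force: [0.4, -0.6, 0.5]
grip_width: 0.2
```

```bash
python3 -m inch '[0,0,1,0,0,0,1, 0,0,2,0,0,0,1, 0,0,3,0,0,0,1, 0,0,4,0,0,0,1]'; python3 -m inch '[0,0,1,0,0,0,1, 0,0,2,0,0,0,1, 0,0,3,0,0,0,1, 0,0,4,0,0,0,1]'
```

```text
clock: 14.7
tcp_pos: [503.4, 140.3, 199.1]
tool_rot: [-1.747, -2.61, -0.002]
wrist_force: [-0.4, -0.6, -0.7]
grip_width: -0.2
clock: 15.1
tcp_pos: [503.4, 140.4, 195.0]
tool_rot: [-1.747, -2.61, -0.002]
wrist_force: [0.7, -0.3, 0.4]
grip_width: 0.0
```

```bash
python3 -m inch '[0,0,2,0,0,0,1, 0,0,4,0,0,0,1, 0,0,6,0,0,0,1, 0,0,8,0,0,0,1, 0,0,9,0,0,0,1]'; python3 -m inch '[0,0,1,0,0,0,1, 0,0,2,0,0,0,1, 0,0,3,0,0,0,1, 0,0,4,0,0,0,1]'; python3 -m inch '[0,0,1,0,0,0,1, 0,0,2,0,0,0,1, 0,0,3,0,0,0,1]'; python3 -m inch '[0,0,1,0,0,0,1, 0,0,2,0,0,0,1, 0,0,3,0,0,0,1]'
```

```text
clock: 15.6
tcp_pos: [503.3, 140.3, 185.7]
tool_rot: [-1.747, -2.61, -0.002]
wrist_force: [0.0, 0.3, -0.2]
grip_width: 0.2
clock: 16.0
tcp_pos: [503.3, 140.3, 181.6]
tool_rot: [-1.747, -2.61, -0.002]
wrist_force: [0.5, -0.2, 0.5]
grip_width: -0.1
clock: 16.3
tcp_pos: [503.3, 140.3, 178.6]
tool_rot: [-1.747, -2.61, -0.002]
wrist_force: [0.8, -0.7, 0.6]
grip_width: -0.3
clock: 16.6
tcp_pos: [503.3, 140.3, 175.5]
tool_rot: [-1.747, -2.61, -0.002]
wrist_force: [-0.1, -0.2, -0.4]
grip_width: -0.1
```

```bash
for i in 1 2 3 4; do python3 -m inch '[0,0,1,0,0,0,1, 0,0,2,0,0,0,1, 0,0,2,0,0,0,1]' | grep -E 'tcp|force'; done
```

```text
tcp_pos: [503.2, 140.3, 173.3]
wrist_force: [-0.5, 0.1, 0.5]
tcp_pos: [503.1, 140.3, 171.2]
wrist_force: [0.8, 0.0, 0.5]
tcp_pos: [503.3, 140.3, 169.6]
wrist_force: [-2.5, -1.4, 5.8]
tcp_pos: [503.3, 140.3, 168.1]
wrist_force: [-1.8, -0.7, 6.8]
```

```bash
python3 -m inch '[0,0,-10,0,0,0,1, 0,0,-20,0,0,0,0.5, 0,0,-20,0,0,0,0, 0,0,-20,0,0,0,0, 0,0,-20,0,0,0,0, 0,0,-20,0,0,0,0, 0,0,-20,0,0,0,0, 0,0,-20,0,0,0,0]' 20
python3 -m inch '[0.3,0,10,0,0,0,0, 0.3,0,25,0,0,0,0, 0.3,0,38,0,0,0,0, 0.3,0,48,0,0,0,0, 0.3,0,54,0,0,0,0, 0.3,0,58,0,0,0,0, 0.3,0,58,0,0,0,0]' 20
python3 -c "
from seg import *
go((503.8,140,124),22.4)"
```

```text
clock: 18.6
tcp_pos: [503.2, 140.3, 187.8]
tool_rot: [-1.747, -2.61, -0.0]
wrist_force: [0.0, -0.3, -0.9]
grip_width: 85.6
clock: 19.3
tcp_pos: [502.9, 140.6, 129.4]
tool_rot: [-1.747, -2.61, 0.0]
wrist_force: [0.4, -0.2, 0.4]
grip_width: 85.6
jaw yaw now 22.41 tilt 0.06 tcp [502.9 140.6 129.4] J [ 0.19  0.43 -0.72  1.97  0.37  0.87 -0.33] F [ 0.4 -0.2  0.4] w 85.6 t 19.3
shift [-0.9  0.7 -0.6] turn [-0.04 -0.04  0.01]
```

```bash
python3 -m inch '[-0.5,0.5,0,0,0,0,0.3, -0.5,0.5,0,0,0,0,0.6, -0.5,0.5,0,0,0,0,1, -0.5,0.5,0,0,0,0,1, -0.5,0.5,0,0,0,0,1, -0.5,0.5,0,0,0,0,1, -0.5,0.5,0,0,0,0,1]' 20
python3 -m inch '[0,0,0,0,0,0,1, 0,0,0,0,0,0,1]' 60
python3 -c "
from seg import *
go((503.8,140,124),22.4)
snap('scene')
a,_,_=big('scene',345,435,160,260,s=6); save(a,'c2.png')"
```

```text
clock: 20.0
tcp_pos: [503.8, 140.4, 129.8]
tool_rot: [-1.747, -2.61, -0.0]
wrist_force: [-1.0, -0.3, 5.3]
grip_width: 47.2
clock: 20.2
tcp_pos: [503.9, 140.4, 130.0]
tool_rot: [-1.747, -2.61, -0.0]
wrist_force: [-0.7, -1.4, 5.1]
grip_width: 46.6
jaw yaw now 22.4 tilt 0.02 tcp [503.9 140.4 130. ] J [ 0.19  0.43 -0.72  1.97  0.37  0.87 -0.33] F [-0.7 -1.4  5.1] w 46.6 t 20.2
shift [-0.3 -0.3  0. ] turn [ 0.01 -0.02  0.  ]
```

View pics/c2.png

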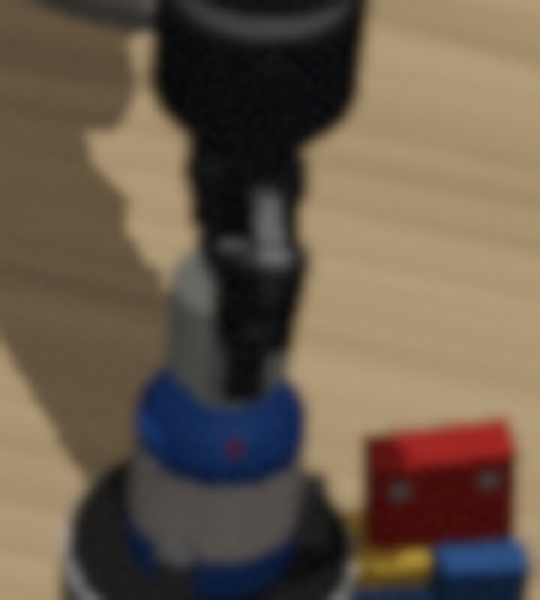

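```bash
python3 -m inch '[0,0,1.5,0,0,0,1, 0,0,3,0,0,0,1, 0,0,4.5,0,0,0,1, 0,0,6,0,0,0,1, 0,0,7,0,0,0,1, 0,0,7,0,0,0,1]' 70
```

```text
clock: 20.85
tcp_pos: [503.9, 140.4, 123.4]
tool_rot: [1.748, 2.611, 0.0]
wrist_force: [-2.6, -0.6, 8.3]
grip_width: 46.2
```

```bash
python3 -m inch '[0,0,0.8,0,0,-3,1, 0,0,0.8,0,0,-7,1, 0,0,0.8,0,0,-12,1, 0,0,0.8,0,0,-16,1, 0,0,0.8,0,0,-20,1, 0,0,0.8,0,0,-20,1]' 70
python3 -c "
from seg import *
go((503.9,140.4,117.4),97.4); print(read_state()['ft_torque'])"
```

```text
clock: 21.45
tcp_pos: [504.8, 141.3, 123.5]
tool_rot: [1.264, 2.875, 0.003]
wrist_force: [-0.3, 0.2, 9.3]
grip_width: 46.5
jaw yaw now 42.53 tilt 0.14 tcp [504.8 141.3 123.5] J [ 0.24  0.47 -0.79  1.97  0.43  0.88 -0.03] F [-0.3  0.2  9.3] w 46.5 t 21.45
shift [-0.  -1.3  0.1] turn [  0.11   0.09 -54.87]
[0.03347474 0.16210752 0.05142806]
```

```bash
python3 -m inch '[0,-0.4,0.6,0,0,-5,1, 0,-0.8,0.6,0,0,-10,1, 0,-1,0.6,0,0,-15,1, 0,-1,0.6,0,0,-20,1, 0,-1,0.6,0,0,-25,1, 0,-1,0.6,0,0,-30,1, 0,-1,0.6,0,0,-35,1, 0,-1,0.6,0,0,-40,1, 0,-1,0.6,0,0,-45,1, 0,-1,0.6,0,0,-50,1, 0,-1,0.6,0,0,-55,1, 0,-1,0.6,0,0,-57,1, 0,-1,0.6,0,0,-57,1]' 70
python3 -c "
from seg import *
go((503.9,140.4,177.4),99); print(read_state()['ft_torque'])"
```

```text
clock: 22.75
tcp_pos: [504.9, 141.6, 123.8]
tool_rot: [-0.263, 3.127, 0.004]
wrist_force: [0.1, -0.4, 9.0]
grip_width: 46.4
jaw yaw now 99.6 tilt 0.27 tcp [504.9 141.6 123.8] J [ 0.4   0.56 -1.02  1.96  0.58  0.95  0.83] F [ 0.1 -0.4  9. ] w 46.4 t 22.75
shift [  1.   -0.9 -59.6] turn [0.13 0.24 0.6 ]
[0.02515377 0.15970132 0.00538332]
```

```bash
python3 -m inch '[0,0,-2,0,0,0,1, 0,0,-4,0,0,0,1, 0,0,-6,0,0,0,1, 0,0,-8,0,0,0,1, 0,0,-10,0,0,0,1, 0,0,-10,0,0,0,1]' 70
python3 -c "
from seg import *
go((503.9,140.4,184),99); print(read_state()['ft_torque'])"
```

```text
clock: 23.35
tcp_pos: [504.8, 141.6, 133.8]
tool_rot: [-0.262, 3.127, 0.004]
wrist_force: [0.1, -0.3, -0.5]
grip_width: 46.0
jaw yaw now 99.6 tilt 0.27 tcp [504.8 141.6 133.8] J [ 0.41  0.54 -1.03  1.95  0.57  0.97  0.84] F [ 0.1 -0.3 -0.5] w 46.0 t 23.35
shift [  0.9  -0.9 -56.2] turn [0.14 0.24 0.6 ]
[ 0.07024888 -0.00064355 -0.02063053]
```

```bash
python3 -m inch '[0,0,-6,0,0,0,1, 0,0,-12,0,0,0,1, 0,0,-18,0,0,0,1, 0.9,-0.9,-25,0.1,0.2,0,1, 0.9,-0.9,-32,0.1,0.2,0,1, 0.9,-0.9,-39,0.1,0.2,0,1, 0.9,-0.9,-46,0.1,0.2,0,1, 0.9,-0.9,-52,0.1,0.2,0,1, 0.9,-0.9,-55,0.1,0.2,0,1, 0.9,-0.9,-56,0.1,0.2,0,1, 0.9,-0.9,-56,0.1,0.2,0,1, 0.9,-0.9,-56,0.1,0.2,0,1]' 70
python3 - <<'E'
from seg import *
go((503.9,140.4,184),99)
p,d,c=snap('scene'); snap('top')
a,_,_=big('scene',345,445,140,285,s=4); b,_,_=big('top',230,320,235,315,s=4); h=np.zeros((580,760,3),np.uint8); h[:,:400]=a;h[:320,400:]=b; save(h,'f1.png')
im,u,v=big('scene',*(345,445,160,285)); 
W=cloud(d,c); v,u=np.mgrid[0:480,0:640]; 
m=(u>365)&(u<400)&(v>170)&(v<230)&(W[...,2]>185)&(p.min(-1)>60)&(p.max(-1).astype(int)-p.min(-1)<25)&(abs(W[...,0]-503)<50); print('cap-ish',m.sum(),np.percentile(W[m],[2,50,98],axis=0).round(0))
E
```

```text
clock: 24.55
tcp_pos: [503.7, 140.2, 189.5]
tool_rot: [-0.263, 3.13, 0.001]
wrist_force: [0.8, -0.4, -1.2]
grip_width: 46.5
jaw yaw now 99.6 tilt 0.03 tcp [503.7 140.2 189.5] J [ 0.47  0.48 -1.09  1.9   0.48  1.06  0.91] F [ 0.8 -0.4 -1.2] w 46.5 t 24.55
shift [-0.2  0.2 -0.5] turn [0.03 0.01 0.6 ]
cap-ish 469 [[487. 119. 204.]
 [519. 141. 236.]
 [529. 162. 243.]]
```

View pics/f1.png

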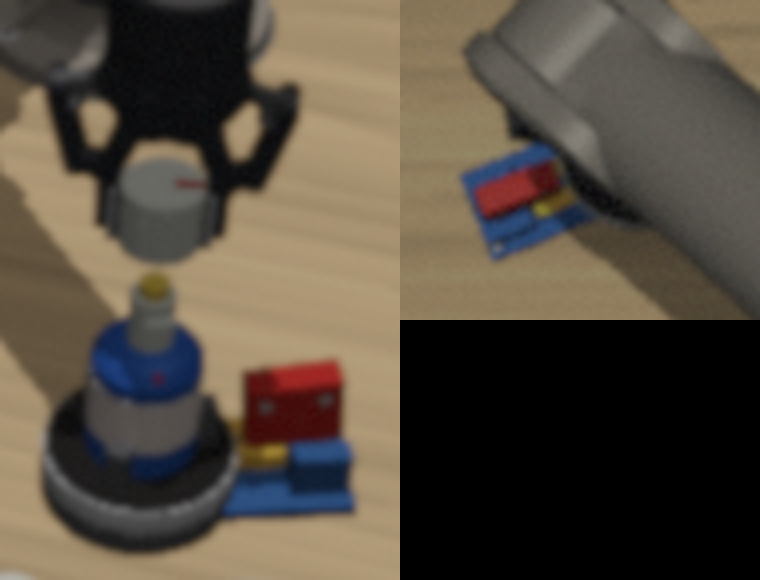

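```bash
python3 -m inch '[0,0,0,0,0,0,1, 0,0,0,0,0,0,1, 0,0,0,0,0,0,1, 0,0,0,0,0,0,1, 0,0,0,0,0,0,1]' 70
python3 -c "
from rig import *
s=read_state(); print(s['joint_vel'].round(3), s['tcp_pos'].round(1)); job_done()"
```

```text
clock: 25.15
tcp_pos: [503.7, 140.3, 189.5]
tool_rot: [-0.263, 3.13, 0.001]
wrist_force: [-0.5, -0.2, -1.0]
grip_width: 46.3
[ 0.    -0.     0.001  0.001 -0.002  0.001  0.001] [503.7 140.3 189.5]
the job is handed in; nothing more can be done
```

The job is done and handed in at 25.2 s of robot time. The blade is in the lock and the cap is off, gripped about 6 cm above the bottle's mouth.

**What I did**
- I lifted the red-handled blade out of the block, turned it about 19° to line up with the slot, and slid it down. It stopped at the expected height with about 17 N of push.
- I gripped the cap, pressed it down about 6.6 mm (around 9 N), and turned it 77° anticlockwise with almost no resistance. It then lifted off freely.

**Last checks**
- **Cap:** the last picture shows it level in the grip with its mark turned. Its centre is about 220 mm up and within about 1–2 mm of the bottle's axis sideways.
- **Lock and turntable:** the handle is on the bracket, and the fork still looks in line with the slot.
- **Arm:** it was still (under 0.002 rad/s), tilt was about 0.03°, and wrist force was about 1 N.

**What disagreed**
- **Fingertips:** they are not 25 mm ahead of the reported TCP. The pictures, and a light touch of about 6 N on the cap's top, put the closed fingertips about 10 mm behind it. The blade was therefore held only by the top few millimetres of its handle, though it did not slip. I corrected for this before gripping the cap.
- **Grip width:** it read 2–3 mm under the real size on both the blade handle and the cap.
- **Slot position:** the blade seated about 1.9 mm across the slot from where the cameras placed it, within the slot's play plus camera error.

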